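# Make up the pull-test and push-test kits

### The job

Make up the two fixture kits for the force-test stands from the stock on the bench: the hook adaptor and the largest weight go in the shorter, two-compartment tray; the pressing foot, the vee block and the smallest weight go in the longer, three-compartment tray. Stand each piece upright on the tray floor in a compartment of its own (which compartment is up to you), without tipping any over, and leave the middle weight, the white nest and the round pot where they are.

Things in the scene. Friction and masses are not known exactly. Their poses are not given: they have to be found in the camera images.
- pull_tray: Pull-test kit tray, the shorter tray: blue-floored tray with black rims, fixed to the bench; two compartments in a row along its x axis, each 66 mm (x) by 84 mm (y) inside, their centres at x = -35 and +35 mm. Outside 144 by 92 mm; floor 4 mm thick, rims and dividers 4 mm thick and 10 mm high over the bench. Origin: centre of its underside, z up
- push_tray: Push-test kit tray, the longer tray: blue-floored tray with black rims, fixed to the bench; three compartments in a row along its x axis, each 66 mm (x) by 84 mm (y) inside, their centres at x = -70, 0 and +70 mm. Outside 214 by 92 mm; floor 4 mm thick, rims and dividers 4 mm thick and 10 mm high over the bench. Origin: centre of its underside, z up
- hook_c (a point): Hook adaptor, standing: dark steel round base 36 mm across and 44 mm high (a bright band round its top), with an open wire hook on top, 76 mm high in all; the hook does not overhang the base. This point: on the base's axis, 26 mm above its underside, z up
- foot_c (a point): Pressing foot, standing on its flat disc: aluminium disc 46 mm across and 12 mm thick below, upright dark round stem 20 mm across above it, 48 mm high in all. This point: on the axis, middle of the stem, 30 mm above its underside, z up
- vee_c (a point): Vee block: dark steel block 44 mm (x) by 40 mm (y), 44 mm high, with a vee groove along x in its top. This point: its centre, 22 mm above its underside, z up; the faces square to y are the plain ones to grip
- weight_small_c (a point): plain steel calibration weight, standing: round body 26 mm across and 35 mm high, then a narrow neck and a knob 16 mm across, 46 mm high in all. The smallest of three alike in shape. This point: on its axis, half-way up (23 mm above its underside), z up
- weight_middle_c (a point): plain steel calibration weight, standing: round body 34 mm across and 43 mm high, then a narrow neck and a knob 21 mm across, 56 mm high in all. The middle one of three alike in shape. This point: on its axis, half-way up (28 mm above its underside), z up. Stays where it is
- weight_large_c (a point): plain steel calibration weight, standing: round body 42 mm across and 52 mm high, then a narrow neck and a knob 26 mm across, 66 mm high in all. The largest of three alike in shape. This point: on its axis, half-way up (33 mm above its underside), z up
- nest_c (a point): White plastic specimen nest: block 50 mm (x) by 44 mm (y), 34 mm high, with a wide slot along x and two small steel pins up to 46 mm. This point: on its vertical mid-line, 17 mm above its underside. Stays where it is
- pot_c (a point): Round pot: yellow below (54 mm across, 26 mm high), black above (46 mm across), 48 mm high. This point: on its axis, 24 mm above its underside. Stays where it is

How it is judged:
By the outcome, as a careful person would: the job done as asked, in the order asked, and still so for the second after the job is handed in, with the robot touching nothing.
It also fails if it takes over 128 s, if anything falls off the work surface, if the arm or the gripper's body presses on something with over 40 N, if the wrist force passes 120 N, or if a joint passes its speed limit or range.

### The arm

A 7-joint arm with a two-finger parallel gripper is mounted at the origin on the work surface. World frame = base frame: x ahead of the robot, y to its left, z up, the work surface at z = 0. Lengths are in m, angles in rad, forces in N, time in s.
With the tool pointing down it reaches from about 0.425 to 0.95 m from the base axis. Payload 4.7 kg.
Tool frame: the origin (TCP) lies on the centre line of the jaws, within the pads' length; the fingertips stand robot.nose_length ahead of it and the grasp point (between the pads) lies 8 mm behind it (robot.nose_length is the distance from the TCP to the fingertips, in m); z points along the fingers, x is the direction in which the jaws open and shut, and the axes are right-handed (so a half turn about z gives the same grasp; the last joint's range is limited). The gripper opens to 85 mm and grips with 20 to 120 N. Pads are 22 mm wide; open, the fingers measure 114 mm over their backs; the gripper's body (76 mm by 85 mm) begins 54 mm behind the grasp point. The pads swing forward as they close: fully open they stand 13 mm farther back than shut.
Start: joints at [-1.188, 0.469, -0.049, 1.532, 0.024, 1.141, -0.082], TCP at [0.27, 0.619, 0.242] pointing down, gripper open.
Joint ranges: [-2.59, 2.59], [-0.33, 1.99], [-1.39, 1.29], [0.1, 2.45], [-1.04, 4.18], [0.21, 1.99], [-2.66, 2.66]. Speed limits (rad/s): [2.57, 2.57, 3.14, 3.14, 3.14, 3.14, 3.14].

### API

Orientations are given as [roll, pitch, yaw] about the fixed x, y, z axes, in that order (R = Rz(yaw) Ry(pitch) Rx(roll)).
In Python, from plant import robot gives the robot as it stands. Calls block until the motion is done:
- robot.goto(position, orientation): joint-space move of the TCP to a pose.
- robot.move_straight(position, vel=0.15, attitude=None, contact_N=None): straight line of the TCP; attitude=None keeps the orientation; vel is the mean speed in m/s. With contact_N (N) it stops when the force on the tool has changed by that much, and returns True; else False.
- robot.move_joints(angles): joint-space move.
- robot.grip(opening, strength=None): opening from 0.0 (shut) to 1.0 (fully open); strength is the grip in N (None keeps the last); returns when the fingers have stopped.
- robot.sleep(seconds).
- robot.inverse_kinematics(position, orientation): joint angles nearest the present ones, or None.
- robot.sense(): the state.
- robot.grab_frame(name): name is "scene" or "top" or "wrist"; returns a dict with "image" (400x640x3 uint8, red, green, blue), "range_z" (400x640 float32, m along the optical axis (not along the pixel's ray), 0 where there is no reading), "fx", "fy", "cx", "cy" (pixels), "R" (3x3) and "t" (3): a world point X has camera coordinates R X + t. Camera axes: x right, y down, z forward; pixel columns grow to the right and rows downward; lengths in m; the calibration is good to about 2 mm. The wrist camera is an equidistant fisheye: a pixel r from the principal point sees the ray r / f radians off the axis. A picture is of the moment at which its call begins.
A pose or a line that the arm cannot do raises robot.IKError and nothing moves.
- robot.close_job(): hands the job in, once; it reports no verdict.
The state is a dict: "t": time; "joint_pos": joint angles; "joint_velocities": joint speeds; "effort": joint torques, N m; "tcp_pos": TCP position; "tcp_rot": TCP orientation; "wrist_force": force on the tool from outside, world axes, zero at the start; "torque": the same for the moment, N m; "opening": opening from 0.0 (shut) to 1.0 (fully open).
Only numpy, scipy, OpenCV 4.12 (cv2) and the standard library are available. Lean on these libraries where they do the work, as an engineer would, in place of code of your own. Each camera call takes 0.05 s, during which the arm holds its last target.

## Working session

There is one attempt and no reset: what is moved stays moved. The work goes in short steps, each a Python script; the robot and the scene stay as the last script left them, time stands still between calls to the robot, and variables do not carry over. Pictures are saved under pics/ and viewed, and the job is handed in when it is done.

```bash
ls; mkdir -p pics; python3 - <<'E'
from plant import robot
import cv2
s=robot.sense(); print(s['t'],s['tcp_pos'],s['tcp_rot'],s['opening'],robot.nose_length)
import pickle
for n in ["scene","top"]:
    f=robot.grab_frame(n); pickle.dump(f,open(f'/tmp/{n}.pkl','wb'))
    cv2.imwrite(f'pics/{n}0.png',f['image'][:,:,::-1]); print(n,f['fx'],f['cx'],f['cy'],f['R'],f['t'])
E
```

```text
pics
0.0 [0.26995155 0.61807552 0.24126318] [3.14148501e+00 1.91477538e-03 1.15906147e+00] 0.9973777141860517 0.011
scene 407.2448362870329 320.7142723462984 198.3308337956928 [[ 0.18306957  0.98300052  0.01398242]
 [ 0.79838382 -0.14035822 -0.58556198]
 [-0.57364519  0.11836192 -0.81050703]] [-0.10109976 -0.41525972  1.19523333]
top 516.1168287721187 324.565953587501 198.02821642556998 [[ 0.09310335 -0.99563437  0.00663149]
 [-0.96910514 -0.09214642 -0.22878868]
 [ 0.22840094  0.01487438 -0.97345352]] [-0.03855768  0.56151429  1.20980373]
```

View pics/top0.png

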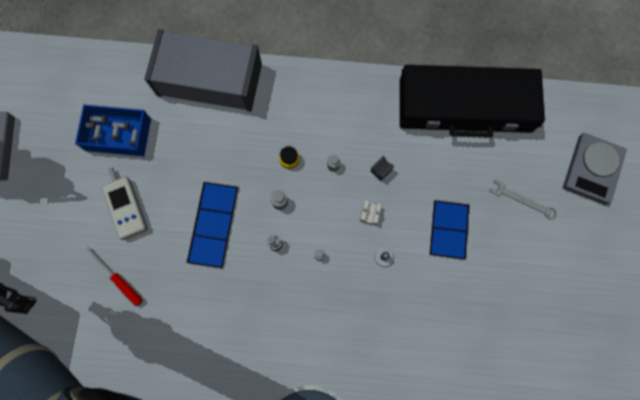

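View pics/scene0.png

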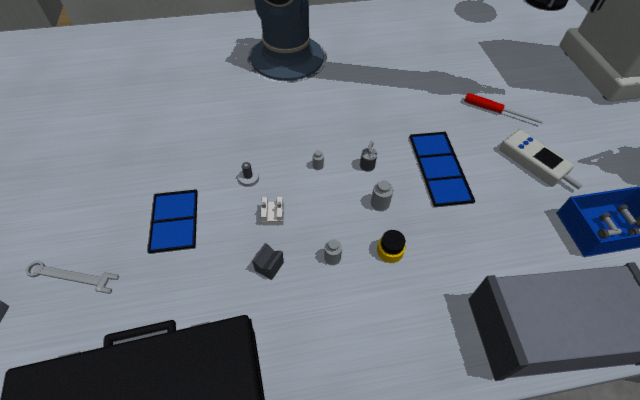

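The top view shows the long tray at about (213,225) and the short one at (450,229). Candidate pieces are: pot (289,157), weights (334,163), (279,200) and (320,256), vee (382,168), nest (371,212), hook (276,243) and foot (384,257). I'll enlarge both views to read them more closely.

```bash
python3 - <<'E'
import pickle,cv2
f=pickle.load(open('/tmp/top.pkl','rb'));g=pickle.load(open('/tmp/scene.pkl','rb'))
def crop(f,x,y,w,h,s,n):
    im=cv2.resize(f['image'][y:y+h,x:x+w,::-1],None,fx=s,fy=s,interpolation=cv2.INTER_CUBIC)
    for i in range(0,w,10):
        cv2.line(im,(i*s,0),(i*s,4 if i%50 else 10),(0,0,255),1)
        if i%20==0: cv2.putText(im,str(x+i),(i*s,18),0,.35,(0,0,255))
    for j in range(0,h,10):
        cv2.line(im,(0,j*s),(4,j*s),(0,0,255),1)
        if j%20==0: cv2.putText(im,str(y+j),(5,j*s+4),0,.35,(0,0,255))
    cv2.imwrite('pics/'+n,im)
crop(f,260,140,140,130,5,'c_top.png')
crop(g,230,130,180,140,4,'c_scene.png')
crop(f,180,170,80,105,5,'c_push.png')
crop(f,415,185,80,85,6,'c_pull.png')
E
```

```text
(no output)
```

View pics/c_top.png

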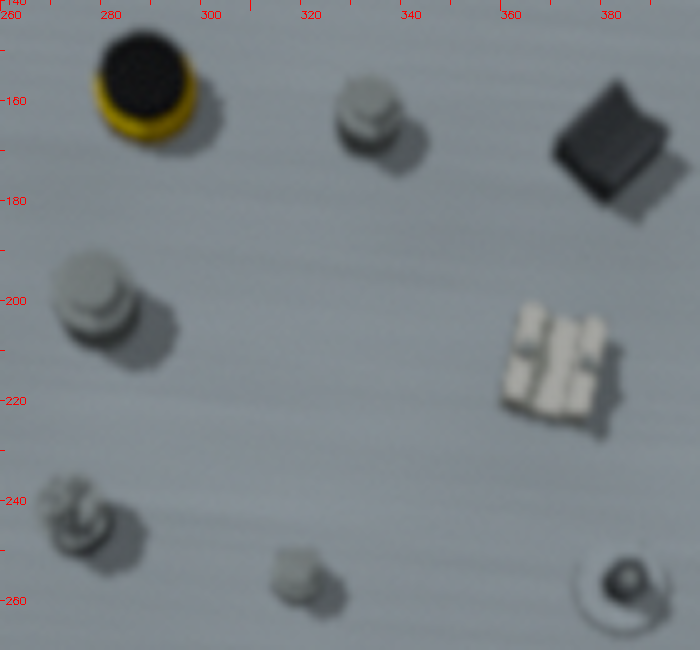

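View pics/c_scene.png

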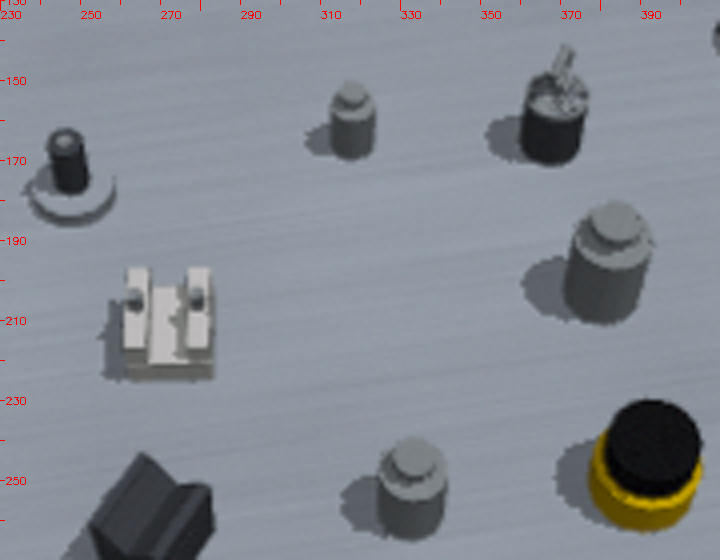

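View pics/c_push.png

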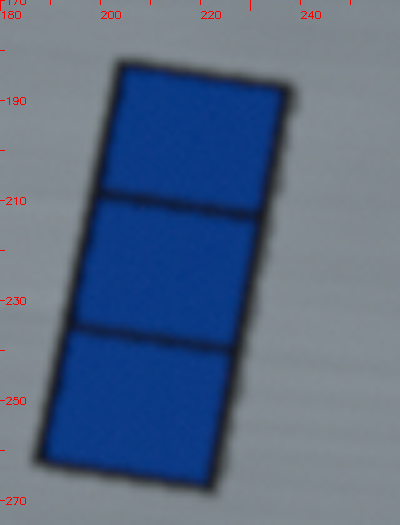

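View pics/c_pull.png

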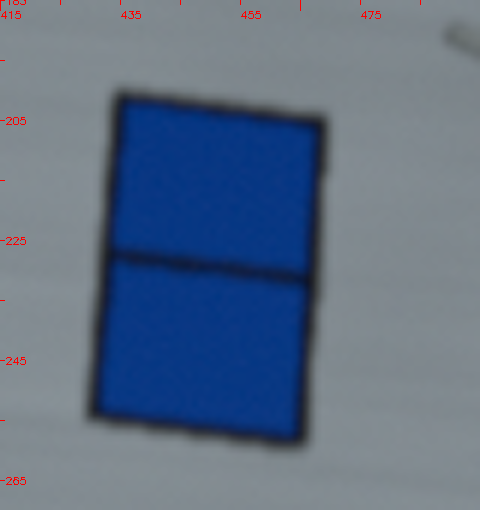

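Sizes in both views give these identities: (279,200) is the largest weight, (333,163) the middle, (318,255) the smallest. Next I'll convert my pixel readings to positions in both cameras and cross-check them against the range data.

```bash
cat > h.py <<'E'
import numpy as np, pickle
def pix2w(f,u,v,z):
    d=f['R'].T@np.array([(u-f['cx'])/f['fx'],(v-f['cy'])/f['fy'],1.]); c=-f['R'].T@f['t']
    return c+d*(z-c[2])/d[2]
def cloud(f):
    v,u=np.mgrid[0:400,0:640]; Z=f['range_z']
    P=np.stack([(u-f['cx'])/f['fx']*Z,(v-f['cy'])/f['fy']*Z,Z],-1)
    return (P-f['t'])@f['R'], Z>0
E
python3 - <<'E'
from h import *
import cv2
f=pickle.load(open('/tmp/top.pkl','rb'));g=pickle.load(open('/tmp/scene.pkl','rb'))
pts={'large':((278,196.5),(383.7,185.2),.066),'middle':((333,159),(333.5,244),.056),'small':((318.8,253.3),(318,152.7),.046),
'hook':((275,244.),(369,153.7),.044),'foot':((384.8,256),(246.5,164.2),.048),'pot':((288.5,154.5),(393,242),.048)}
ctop,mt=cloud(f);cs,ms=cloud(g)
for n,(a,b,z) in pts.items():
    p=pix2w(f,*a,z);q=pix2w(g,*b,z); o=[]
    for c,m in((ctop,mt),(cs,ms)):
        k=m&(np.hypot(c[...,0]-p[0],c[...,1]-p[1])<.04)&(c[...,2]>.012)
        P=c[k]; o+= [P[:,2].max().round(3), ((P.min(0)+P.max(0))/2)[:2].round(3),(np.ptp(P,axis=0)).round(3)[:2],k.sum()]
    print(n,p[:2].round(4),q[:2].round(4),*o)
for n,C,L in(('push',[(203.5,182),(237.5,187),(221,268.5),(187,262.5)],(.092,.214)),('pull',[(434,200),(469.5,205),(466,259),(430,254)],(.092,.144))):
    W=np.array([pix2w(f,u,v,.01)[:2] for u,v in C]); c=W.mean(0)
    print(n,c.round(4),[np.linalg.norm(W[i]-W[(i+1)%4]).round(4) for i in range(4)],[np.degrees(np.arctan2(*(W[j]-W[i])[::-1])).round(1) for i,j in((0,1),(3,2),(0,3),(1,2))])
    for nm,F in(('top',f),('scene',g)):
        hsv=cv2.cvtColor(F['image'],cv2.COLOR_RGB2HSV); m=cv2.inRange(hsv,(105,150,60),(130,255,255))
        v,u=np.nonzero(m); P=np.array([pix2w(F,a,b,.004)[:2] for a,b in zip(u,v)])
        P=P[np.linalg.norm(P-c,axis=1)<.13]
        r=cv2.minAreaRect(P.astype(np.float32)*1000); print(nm,r)
# table depth bias
for c,m in((ctop,mt),(cs,ms)):
    k=m&(abs(c[...,0]-.6)<.15)&(abs(c[...,1])<.25); print(np.median(c[k][:,2]))
E
```

```text
large [0.5554 0.1291] [0.5575 0.1298] 0.073 [0.554 0.13 ] [0.041 0.041] 267 0.068 [0.558 0.13 ] [0.041 0.042] 466
middle [0.668  0.0026] [0.6692 0.0019] 0.062 [0.666 0.002] [0.034 0.032] 170 0.058 [0.669 0.001] [0.032 0.034] 339
small [0.4275 0.0157] [0.4284 0.0162] 0.049 [0.425 0.015] [0.024 0.025] 93 0.048 [0.43  0.016] [0.024 0.025] 155
hook [0.4404 0.1252] [0.4492 0.1292] 0.079 [0.445 0.128] [0.036 0.035] 198 0.077 [0.448 0.129] [0.039 0.036] 314
foot [ 0.4358 -0.1454] [ 0.4367 -0.1439] 0.054 [ 0.436 -0.146] [0.042 0.044] 148 0.05 [ 0.443 -0.147] [0.038 0.041] 175
pot [0.6717 0.1169] [0.6805 0.1162] 0.055 [0.67  0.118] [0.051 0.051] 354 0.05 [0.677 0.116] [0.048 0.05 ] 672
push [0.4803 0.2931] [np.float64(0.0896), np.float64(0.2127), np.float64(0.0869), np.float64(0.2107)] [np.float64(-93.2), np.float64(-94.5), np.float64(177.1), np.float64(176.4)]
top ((482.3458251953125, 294.5201721191406), (86.06890106201172, 208.00704956054688), 86.93993377685547)
scene ((480.6371154785156, 295.9693603515625), (82.99225616455078, 204.8995819091797), 86.75790405273438)
pull [ 0.5247 -0.3104] [np.float64(0.0919), np.float64(0.1402), np.float64(0.0909), np.float64(0.1407)] [np.float64(-92.8), np.float64(-92.6), np.float64(178.5), np.float64(178.1)]
top ((526.0104370117188, -310.4735107421875), (86.2597427368164, 137.70945739746094), 87.9216537475586)
scene ((523.1351928710938, -309.57177734375), (83.54721069335938, 134.78245544433594), 87.76200103759766)
-7.855438653013923e-05
-0.00042141600524628635
```

```bash
python3 - <<'E'
from h import *
import cv2
f=pickle.load(open('/tmp/top.pkl','rb'));g=pickle.load(open('/tmp/scene.pkl','rb'))
for n,F,vc,nc in(('top',f,(380,168),(371,212)),('scene',g,(268,262),(272,210))):
    c,m=cloud(F)
    for nm,uv in(('vee',vc),('nest',nc)):
        p=pix2w(F,*uv,.03); k=m&(np.hypot(c[...,0]-p[0],c[...,1]-p[1])<.045)&(c[...,2]>.012); P=c[k]
        print(n,nm,P[:,2].max().round(3),cv2.minAreaRect((P[:,:2]*1000).astype(np.float32)),k.sum())
a=pix2w(f,383,155,.044);b=pix2w(f,369,168,.044);print('groove dir',np.degrees(np.arctan2(*(a-b)[1::-1])))
from plant import robot
import itertools
for nm,p in dict(large=(.5565,.1298),small=(.428,.016),hook=(.447,.128),foot=(.438,-.1455),c1=(.412,.299),c3=(.552,.291),d1=(.490,-.309),d2=(.559,-.311)).items():
  for y in(90,-90,60,-60,0):
    r=[robot.inverse_kinematics([*p,z],[np.pi,0,np.radians(y)]) for z in(.02,.2)]
    print(nm,y,[None if q is None else np.round(q,2).tolist() for q in r])
E
python3 - <<'E'
import pickle,cv2
g=pickle.load(open('/tmp/scene.pkl','rb'))
im=cv2.resize(g['image'][235:285,240:300,::-1],None,fx=9,fy=9,interpolation=cv2.INTER_CUBIC); cv2.imwrite('pics/vee.png',im)
E
```

```text
top vee 0.048 ((663.7692260742188, -124.61100006103516), (40.57209014892578, 45.71452331542969), 50.41530227661133) 324
top nest 0.051 ((545.8839111328125, -103.77058410644531), (44.12285614013672, 50.51576614379883), 81.6511001586914) 356
scene vee 0.047 ((665.4269409179688, -124.26439666748047), (41.4423942565918, 45.48039245605469), 50.500572204589844) 661
scene nest 0.047 ((547.65283203125, -103.55628967285156), (44.06831741333008, 51.75916290283203), 81.67179870605469) 508
groove dir -41.11431790825645
large 90 [[-0.35, 0.58, 0.06, 1.96, -0.06, 0.6, 1.32], [-0.41, 0.34, 0.14, 1.84, -0.06, 0.97, 1.32]]
large -90 [[-0.65, 0.63, 0.47, 1.98, -0.47, 0.64, -1.45], [-0.8, 0.39, 0.65, 1.86, -0.28, 0.98, -1.6]]
large 60 [[-0.41, 0.59, 0.15, 1.96, -0.14, 0.6, 0.87], [-0.49, 0.34, 0.24, 1.84, -0.1, 0.97, 0.84]]
large -60 [[-0.64, 0.63, 0.45, 1.98, -0.44, 0.64, -0.95], [-0.73, 0.37, 0.55, 1.86, -0.23, 0.98, -1.13]]
large 0 [[-0.55, 0.61, 0.32, 1.97, -0.32, 0.62, -0.01], [-0.63, 0.36, 0.42, 1.85, -0.17, 0.97, -0.13]]
small 90 [[-0.23, 0.44, 0.11, 2.29, -0.11, 0.42, 1.55], [-0.45, 0.11, 0.34,
[... 2704 characters left out ...]
-0.44, 1.03, 1.96]]
d1 -60 [[-0.08, 0.75, 0.8, 1.97, -0.78, 0.76, 0.14], [-0.14, 0.46, 0.85, 1.85, -0.4, 1.02, -0.17]]
d1 0 [[0.02, 0.69, 0.64, 1.96, -0.63, 0.7, 1.06], [-0.13, 0.45, 0.83, 1.85, -0.39, 1.01, 0.86]]
d2 90 [[0.2, 0.69, 0.34, 1.8, -0.33, 0.71, 2.29], [-0.11, 0.55, 0.8, 1.7, -0.44, 1.08, 2.4]]
d2 -90 [[-0.16, 0.88, 0.92, 1.82, -0.89, 0.91, -0.39], [-0.21, 0.62, 0.99, 1.71, -0.57, 1.13, -0.63]]
d2 60 [[0.15, 0.7, 0.42, 1.81, -0.4, 0.72, 1.83], [-0.09, 0.54, 0.77, 1.7, -0.42, 1.07, 1.86]]
d2 -60 [[-0.15, 0.87, 0.89, 1.82, -0.86, 0.9, 0.12], [-0.21, 0.62, 0.99, 1.71, -0.57, 1.13, -0.1]]
d2 0 [[-0.11, 0.84, 0.83, 1.82, -0.81, 0.86, 1.12], [-0.2, 0.61, 0.97, 1.71, -0.55, 1.12, 0.93]]
```

View pics/vee.png

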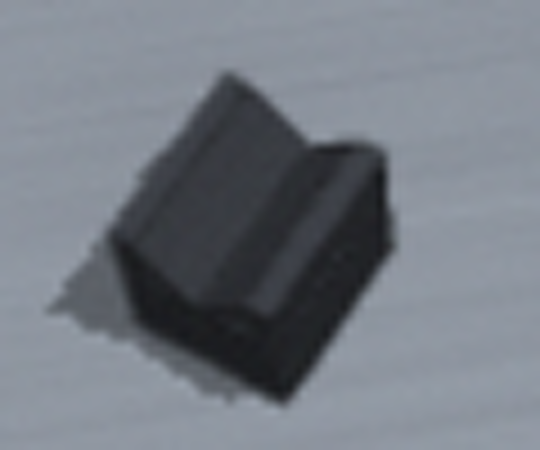

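The groove runs from upper right to lower left in the crop, so the vee's x is at about -40° and the jaws go at +50°. Range extents match the stated sizes (vee 40.6 x 45.7, nest 44 x 50.5, weights 42, 34 and 25), and heights read within a few mm. Picking starts with the hook.

```bash
cat > act.py <<'E'
import numpy as np, cv2
from plant import robot
D=np.pi
PULL=(np.array([.5245,-.310]),np.radians(-2.1)); PUSH=(np.array([.4815,.295]),np.radians(-3.1))
def cell(tr,x): c,a=tr; return c+x*np.array([np.cos(a),np.sin(a)])
def st(msg):
    s=robot.sense(); print(msg,'t',round(s['t'],2),'tcp',np.round(s['tcp_pos'],4),'open',round(s['opening'],3),'F',np.round(s['wrist_force'],1))
    return s
def o(deg): return [D,0,np.radians(deg)]
HI=.20
def pick(p,gz,yaw,pre,N):
    robot.grip(pre)
    robot.goto([*p,HI],o(yaw)); 
    robot.move_straight([*p,gz-.008+.0],vel=.12); st('down')
    robot.grip(0.0,N); st('gripped')
    robot.move_straight([*p,HI-.0],vel=.15); s=st('lifted'); return s
def place(p,gz,yaw,rel):
    robot.goto([*p,HI],o(yaw)); z=gz-.008+.004
    robot.move_straight([*p,z+.008],vel=.15)
    c=robot.move_straight([*p,z-.003],vel=.02,contact_N=4); s=st(f'set {c} dz {robot.sense()["tcp_pos"][2]-z:.4f}')
    robot.grip(rel); st('released')
    q=s['tcp_pos']; robot.move_straight([q[0],q[1],HI],vel=.15); st('up')
def snap(cam,name):
    f=robot.grab_frame(cam); cv2.imwrite('pics/'+name,f['image'][:,:,::-1]); return f
E
python3 - <<'E'
from act import *
s=pick((.447,.1285),.028,-92,.8,60); snap('scene','s1.png'); snap('wrist','w1.png')
E
```

```text
down t 3.96 tcp [0.4474 0.1287 0.0205] open 0.801 F [-0.1  0.4 -0.5]
gripped t 4.36 tcp [0.4472 0.1286 0.0206] open 0.406 F [-0.9 -0.4  5.9]
lifted t 5.71 tcp [0.4463 0.1283 0.1992] open 0.404 F [-0.5  0.1 -2.3]
```

View pics/s1.png

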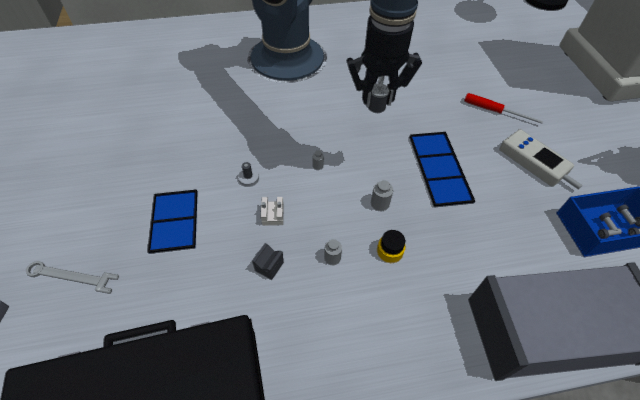

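View pics/w1.png

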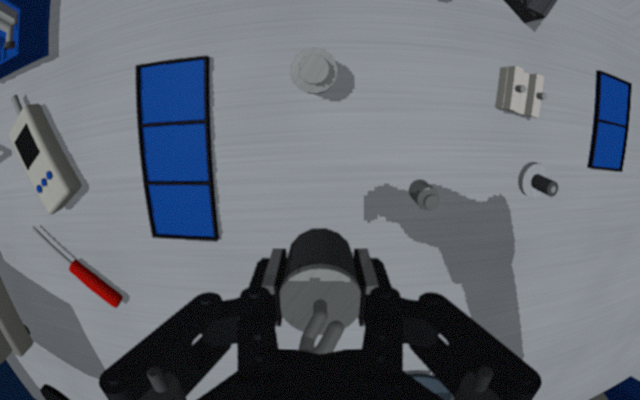

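The hook adaptor is held upright between the jaws (wrist view around (320,290)), and the opening matches a 36 mm part. Placing it, then the large weight.

```bash
python3 - <<'E'
from act import *
place(cell(PULL,-.035),.028,-92.1,.65); f=snap('top','t1.png'); 
cv2.imwrite('pics/t1c.png',cv2.resize(f['image'][180:275,405:500,::-1],None,fx=6,fy=6,interpolation=cv2.INTER_CUBIC))
E
```

```text
set True dz 0.0006 t 9.12 tcp [ 0.4898 -0.3087  0.0246] open 0.406 F [-0.4  1.   5.2]
released t 9.46 tcp [ 0.4891 -0.308   0.0237] open 0.648 F [-0.2  0.8 -0.1]
up t 10.78 tcp [ 0.4894 -0.3082  0.1991] open 0.648 F [ 0.7 -0.7  1.8]
```

View pics/t1c.png

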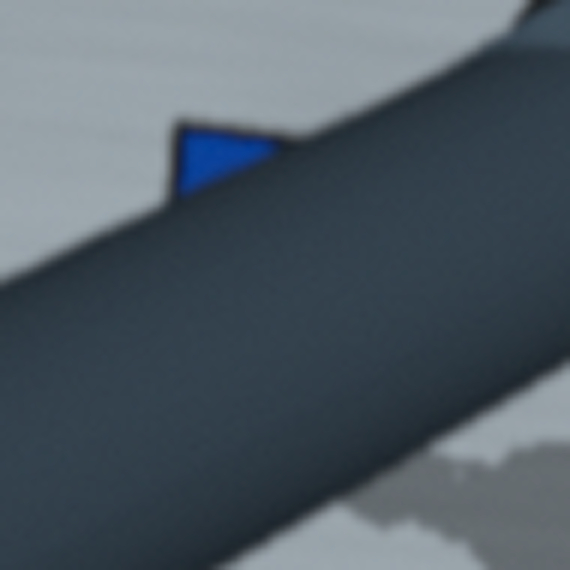

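The arm blocks the top view here (only the tray's upper corner is visible). I'll check the hook after fetching the large weight.

```bash
python3 - <<'E'
from act import *
pick((.5568,.1298),.033,-92,.85,80)
f=snap('top','t2.png'); g=snap('scene','s2.png')
a=cv2.resize(f['image'][180:275,415:490,::-1],None,fx=5,fy=5); b=cv2.resize(g['image'][170:265,135:215,::-1],None,fx=5,fy=5)
cv2.imwrite('pics/c2.png',np.hstack([a,b]))
E
```

```text
down t 14.38 tcp [0.5573 0.1299 0.0257] open 0.849 F [-0.8  0.3 -0.7]
gripped t 14.78 tcp [0.5572 0.1297 0.0258] open 0.474 F [-1.2  0.2  5.6]
lifted t 16.09 tcp [0.5561 0.1298 0.199 ] open 0.472 F [-0.2 -0.3 -4.2]
```

View pics/c2.png

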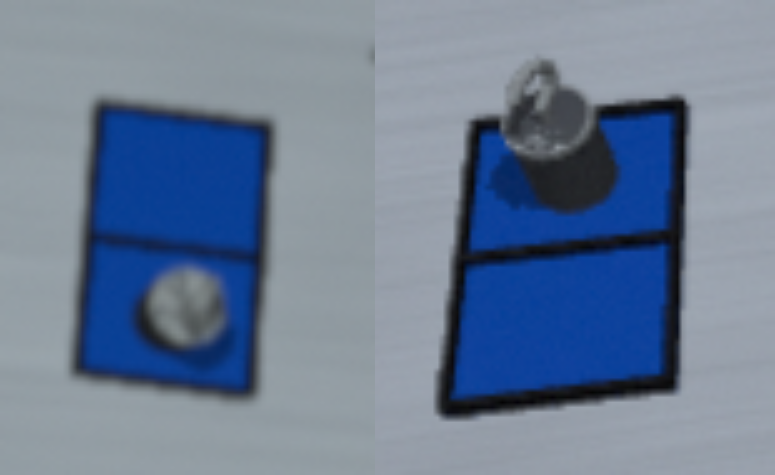

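View pics/s2.png

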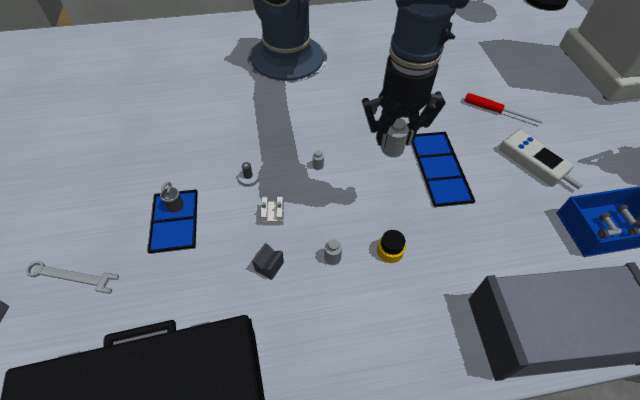

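The hook stands upright in the near compartment; its lean in both views matches the perspective. The large weight is in the jaws, above (395,140).

```bash
python3 - <<'E'
from act import *
place(cell(PULL,.035),.033,-92.1,.68)
pick((.438,-.1455),.036,87,.6,50)
f=snap('top','t3.png'); g=snap('scene','s3.png')
a=cv2.resize(f['image'][180:275,415:490,::-1],None,fx=5,fy=5); b=cv2.resize(g['image'][170:265,135:215,::-1],None,fx=5,fy=5)
cv2.imwrite('pics/c3.png',np.hstack([a,b]))
snap('wrist','w3.png')
E
```

```text
set True dz 0.0008 t 19.48 tcp [ 0.5598 -0.3113  0.0298] open 0.474 F [-0.5  0.8  3.9]
released t 19.79 tcp [ 0.5588 -0.3102  0.0282] open 0.677 F [-0.2  0.8 -0.5]
up t 21.08 tcp [ 0.5594 -0.3108  0.1989] open 0.68 F [ 0.5 -0.6 -0.5]
down t 25.03 tcp [ 0.4384 -0.1456  0.0285] open 0.604 F [ 0.2 -0.3 -0.2]
gripped t 25.43 tcp [ 0.4384 -0.1457  0.0286] open 0.22 F [-1.3 -0.4  5.6]
lifted t 26.73 tcp [ 0.4373 -0.1453  0.1991] open 0.216 F [-0.6 -0.4 -1.4]
```

View pics/c3.png

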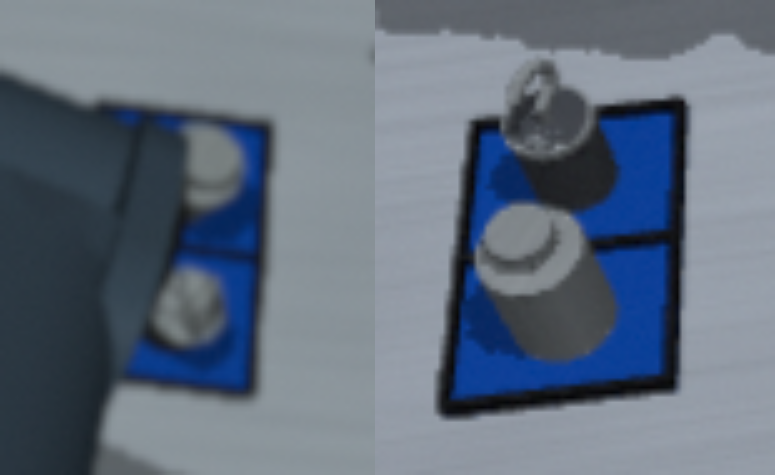

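View pics/w3.png

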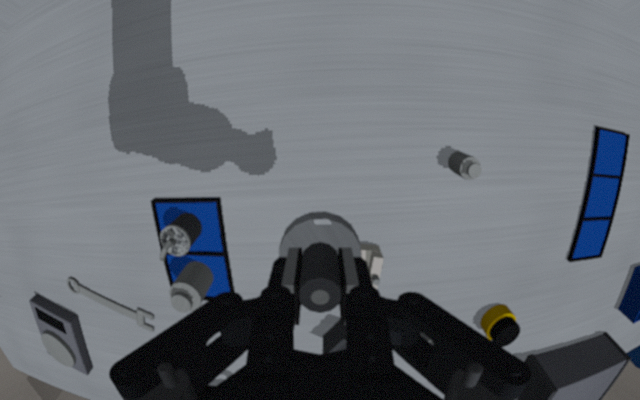

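Both pull-tray pieces stand in their own compartments, and the foot is held straight by its stem (wrist view (320,270)). Next: place the foot and take the vee block.

```bash
python3 - <<'E'
from act import *
place(cell(PUSH,.07),.036,86.9,.5)
pick((.6645,-.1244),.022,50.4,.85,60)
f=snap('top','t4.png'); g=snap('scene','s4.png')
a=cv2.resize(f['image'][175:275,180:250,::-1],None,fx=5,fy=5); b=cv2.resize(g['image'][120:220,400:480,::-1],None,fx=5,fy=5)
cv2.imwrite('pics/c4.png',np.hstack([a,b]))
snap('wrist','w4.png')
E
```

```text
set True dz 0.0006 t 30.18 tcp [0.5516 0.2914 0.0326] open 0.217 F [ 0.2 -1.3  3.8]
released t 30.54 tcp [0.5507 0.2909 0.0315] open 0.506 F [ 0.   0.7 -0.2]
up t 31.82 tcp [0.551  0.2911 0.1989] open 0.501 F [0.6 0.1 0.4]
down t 35.5 tcp [ 0.6651 -0.1245  0.0148] open 0.85 F [0.4 0.6 1.3]
gripped t 35.89 tcp [ 0.6648 -0.1246  0.0146] open 0.462 F [-1.1 -0.9  4.1]
lifted t 37.28 tcp [ 0.6638 -0.1242  0.1987] open 0.457 F [-0.7 -0.3 -5. ]
```

View pics/c4.png

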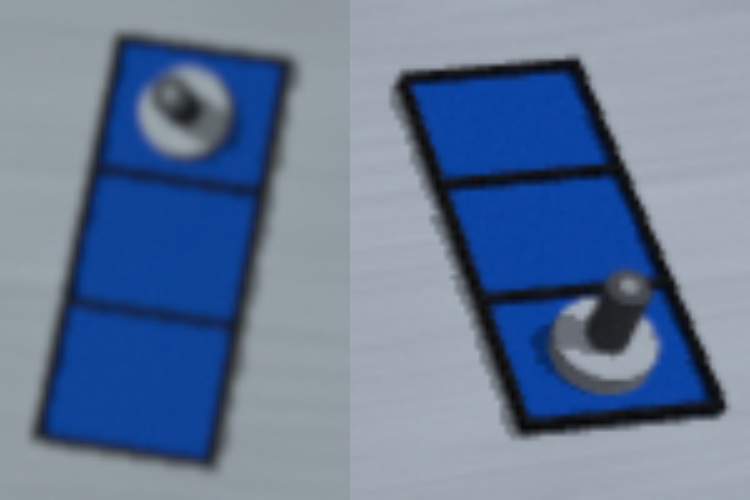

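View pics/w4.png

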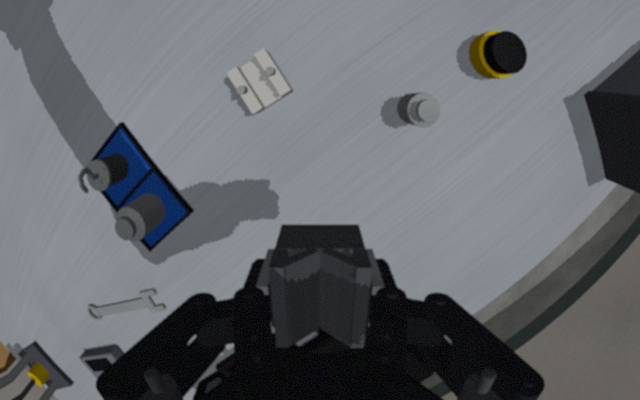

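The foot is flat in the far compartment, and the vee is gripped square with its groove running between the jaws. Place it, then take the small weight.

```bash
python3 - <<'E'
from act import *
place(cell(PUSH,0),.022,86.9,.6)
pick((.4285,.016),.024,87,.7,50)
f=snap('top','t5.png'); g=snap('scene','s5.png')
a=cv2.resize(f['image'][175:275,180:250,::-1],None,fx=5,fy=5); b=cv2.resize(g['image'][120:220,400:480,::-1],None,fx=5,fy=5)
cv2.imwrite('pics/c5.png',np.hstack([a,b]))
snap('wrist','w5.png')
E
```

```text
set True dz 0.0005 t 40.86 tcp [0.4817 0.2952 0.0185] open 0.461 F [-0.7 -0.5  5.1]
released t 41.13 tcp [0.4806 0.2944 0.0174] open 0.599 F [0.1 0.6 0.1]
up t 42.5 tcp [0.4812 0.2949 0.199 ] open 0.597 F [-0.   0.1  0.4]
down t 45.53 tcp [0.4289 0.0161 0.0165] open 0.7 F [ 1.   0.4 -0.1]
gripped t 45.94 tcp [0.4287 0.016  0.0165] open 0.286 F [-0.8 -0.4  4.5]
lifted t 47.32 tcp [0.4278 0.0159 0.1992] open 0.289 F [-1.   0.  -1.1]
```

View pics/c5.png

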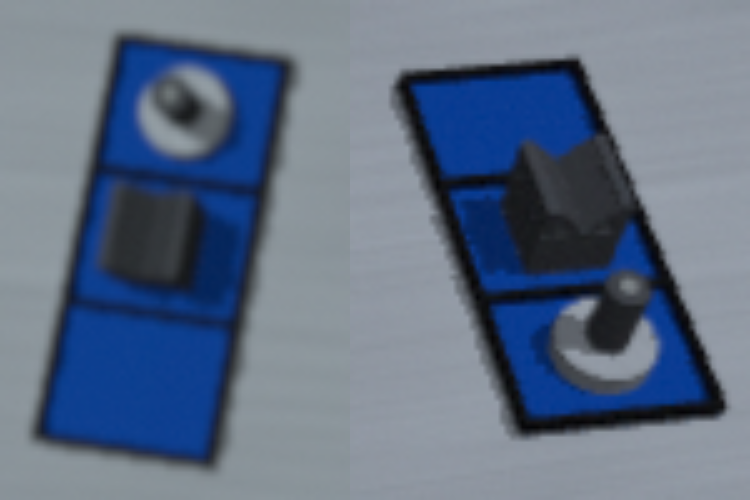

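View pics/w5.png

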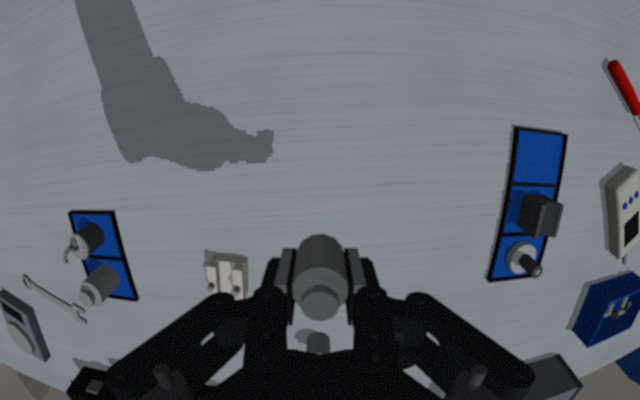

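The vee sits flat in the middle compartment and the small weight is held upright. Place it in the last compartment, back off and check everything.

```bash
python3 - <<'E'
from act import *
import pickle
place(cell(PUSH,-.07),.024,86.9,.5)
robot.goto([.27,.619,.25],o(66)); robot.sleep(.3)
f=snap('top','t6.png'); g=snap('scene','s6.png'); print(robot.sense()['t'])
a=cv2.resize(f['image'][145:275,180:480,::-1],None,fx=2.6,fy=2.6,interpolation=cv2.INTER_CUBIC)
b=cv2.resize(g['image'][120:270,140:480,::-1],None,fx=2.29,fy=2.29,interpolation=cv2.INTER_CUBIC)
w=min(a.shape[1],b.shape[1]); im=np.vstack([a[:,:w],b[:,:w]]); im=im[:600] if im.shape[0]<=600 else cv2.resize(im,None,fx=590/im.shape[0],fy=590/im.shape[0]); cv2.imwrite('pics/c6.png',im)
from h import *
P0={n:pickle.load(open(f'/tmp/{n}.pkl','rb')) for n in('top','scene')}
def rep(F,p,r=.04,zlo=.016):
    c,m=cloud(F); k=m&(np.hypot(c[...,0]-p[0],c[...,1]-p[1])<r)&(c[...,2]>zlo); P=c[k]
    return np.r_[((P.min(0)+P.max(0))/2)[:2],np.ptp(P,axis=0)[:2],P[:,2].max()].round(3)
for n,p in dict(middle=(.668,.002),nest=(.547,-.1035),pot=(.674,.116)).items():
    for cam,F in(('top',f),('scene',g)): print(n,cam,rep(P0[cam],p),rep(F,p))
for n,p in dict(hook=cell(PULL,-.035),large=cell(PULL,.035),small=cell(PUSH,-.07),vee=cell(PUSH,0),foot=cell(PUSH,.07)).items():
    print(n,np.round(p,3),rep(f,p,.034),rep(g,p,.034))
E
```

```text
set True dz 0.0005 t 50.3 tcp [0.4118 0.299  0.0205] open 0.289 F [-0.9  0.2  7.8]
released t 50.62 tcp [0.4111 0.2985 0.0197] open 0.503 F [-0.2  1.1 -0. ]
up t 51.97 tcp [0.4113 0.2986 0.1991] open 0.5 F [ 0.  -0.4 -0.4]
53.6917
middle top [0.666 0.002 0.034 0.032 0.062] [0.667 0.002 0.034 0.032 0.06 ]
middle scene [0.669 0.001 0.032 0.034 0.058] [0.67  0.001 0.033 0.034 0.058]
nest top [ 0.546 -0.104  0.054  0.05   0.051] [ 0.545 -0.104  0.055  0.05   0.05 ]
nest scene [ 0.547 -0.104  0.056  0.05   0.047] [ 0.548 -0.104  0.056  0.05   0.047]
pot top [0.67  0.118 0.051 0.051 0.055] [0.67  0.118 0.05  0.051 0.055]
pot scene [0.677 0.116 0.048 0.05  0.05 ] [0.677 0.117 0.049 0.051 0.05 ]
hook [ 0.49  -0.309] [ 0.488 -0.308  0.036  0.036  0.083] [ 0.489 -0.307  0.037  0.036  0.081]
large [ 0.559 -0.311] [ 0.558 -0.31   0.043  0.043  0.074] [ 0.559 -0.309  0.044  0.041  0.072]
small [0.412 0.299] [0.408 0.299 0.024 0.025 0.056] [0.412 0.299 0.027 0.026 0.052]
vee [0.482 0.295] [0.481 0.295 0.046 0.043 0.053] [0.484 0.296 0.047 0.045 0.05 ]
foot [0.551 0.291] [0.55  0.291 0.042 0.044 0.057] [0.552 0.291 0.041 0.041 0.054]
```

View pics/c6.png

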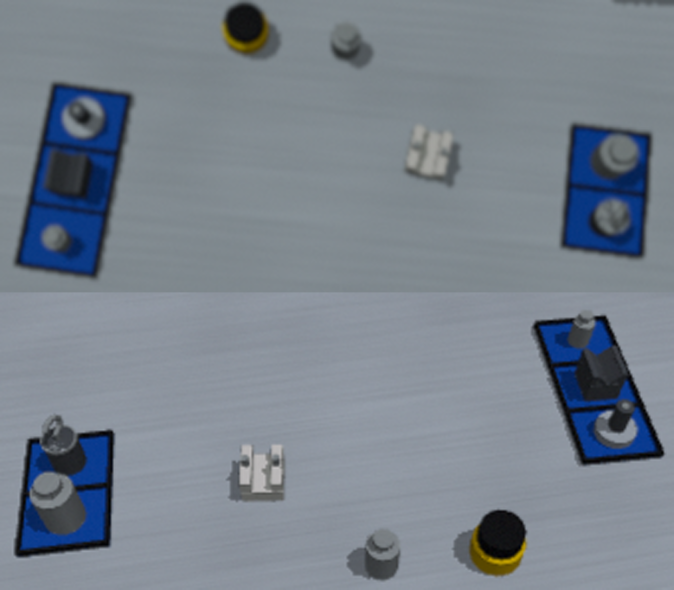

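Both views show all five pieces upright near the middle of their own compartments, each at its height plus the 4 mm floor. The middle weight, nest and pot haven't moved. Handing in.

```bash
python3 - <<'E'
from plant import robot
print(robot.close_job())
E
```

```text
the job is handed in; nothing more can be done
None
```

Both kits are made up and the job is handed in, at about 54 s of the 128 s allowed.

- **Short tray:** the hook adaptor is in the near compartment and the largest weight in the far one.
- **Long tray:** the smallest weight is in the near compartment, the vee block in the middle and the pressing foot in the far one.

**Last checks:** with the arm clear, both cameras put all five pieces upright and within about 4 mm of their compartment centres. Their heights fit standing on the 4 mm tray floor. The middle weight, nest and pot read within 1 mm of where they started.

**Disagreements:** the two cameras differ by up to about 4 mm in position for the pieces in the trays. Measured heights run 0–6 mm high, the top camera more so; its untouched pot already read 7 mm high at the start. I took this as measurement error. The top view of the hook just after placing was blocked by the arm, so I checked it one step later. No check failed.

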